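Clip a power module into its board carrier

TASK

Take the power module (the populated board with the finned heat sink) off the top of the pile, leaving the two bare boards beneath it where they lie, and fit it into the grey carrier: hook its bare short edge (the end with the two capacitors) under the carrier's retaining lip with the board tilted, then swing the other end down and press it until the sprung catch snaps over it and the board lies flat. Leave the meter, the wood block and the red tray alone.

Things in the scene. Friction and masses are not known exactly. Their poses are not given: they have to be found in the camera images.
- module: Power module on top of the pile: green metal-backed board 120 x 76 x 4 mm (x, y, z), about 0.2 kg. Origin: centre of its underside; z out of the component side; -x is the hook end, marked by two round capacitors (12 mm diameter, 13 mm tall, at x -34, y +/-20 mm) with a 5 mm high chip between them; its last 18 mm are bare. +x is the catch end, bare from x = +22 mm on.
- hook_edge (a point): Middle of the lower edge of the module's hook end (module frame -60, 0, 0 mm).
- catch_edge (a point): Middle of the lower edge of the module's catch end (module frame +60, 0, 0 mm).
- heatsink_top (a point): Middle of the top of the module's finned aluminium heat sink (module frame +2, 0, 38 mm; axes as the module). The heat sink is a firm block 36 mm long (module x -16 to +20), 30 mm wide (y +/-15) and 34 mm tall (z 4 to 38): the place to grip, across y. Nothing beside it is over 1 mm high.
- board_a: Bottom board of the pile: bare, 120 x 76 x 4 mm, loose on the bench. Origin: centre of its underside.
- board_b: Middle board of the pile: bare, 120 x 76 x 4 mm, on board_a, turned and shifted; the module lies on it. Origin: centre of its underside.
- carrier: Grey board carrier fixed to the bench, base 168 x 104 x 12 mm (x -74 to +94, y +/-52 mm). Origin: on the bench under its pocket's centre; +x runs from the lip to the catch, z up. Seat = top of the base, z 12 mm. Side guides 4 mm high, 81 mm apart, at x -53 to -22 and +34 to +56 mm, their tops flaring outwards up to z = 22 mm.
- pocket (a point): Centre of the pocket, on the seat: the seated module's origin comes here, its axes along the carrier's, within the play of 1.5 mm in x and 2.5 mm in y. The pocket is 123 mm long, from the wall behind the lip (x = -61.5 mm) to a 4 mm high stop (x = +61.5 mm).
- lip_edge (a point): Middle of the lower free edge of the rigid aluminium lip (carrier frame -53.5, 0, 19 mm). The lip is 90 mm wide (y), overhangs the seat by 8 mm, its underside 7 mm and its top 12 mm above the seat: the 4 mm board goes fully under it tilted up to about 18 degrees, not more.
- catch (a joint): Sprung steel catch, 28 mm wide, at the carrier's +x end: 0 = fully in over the pocket, grows (m) as it is pushed away along carrier +x, to 0.012. 2 N preload, 200 N/m. The board's edge pushes it back when pressed down on its steep front, which takes some 3 to 8 N at that end, more than the board's weight. It springs back once the board is down on the seat.
- catch_nose (a point): Lower tip of the catch (carrier frame +54.5, 0, 18 mm when the catch is in), 2 mm above the top of a seated board. The catch's sloping front rises from x = 54.5, z = 19.5 mm to x = 63, z = 37.5 mm (carrier frame).
- meter: Bystander: yellow hand-held meter 140 x 66 x 31 mm, loose. Origin: centre of its underside.
- woodblock: Bystander: loose wood block 60 x 45 x 32 mm. Origin: centre of its underside.
- tray: Bystander: loose open red parts tray 100 x 90 x 38 mm. Origin: centre of its underside.
Mind the look-alikes: they are no part of the job. Of the things like the carrier, leave any that is blue or purple; of the rest the larger one is meant.

How it is judged:
By the outcome, as a careful person would: the job done as asked, in the order asked, and still so for the second after the job is handed in, with the robot touching nothing.
It also fails if it takes over 54 s, if anything falls off the work surface, if the arm or the gripper's body presses on something with over 40 N, if the wrist force passes 120 N, or if a joint passes its speed limit or range.

ROBOT

A 6-joint arm with a two-finger parallel gripper is mounted at the origin on the work surface. World frame = base frame: x ahead of the robot, y to its left, z up, the work surface at z = 0. Lengths are in mm, angles in rad, forces in N, time in s.
With the tool pointing down it reaches from about 300 to 875 mm from the base axis. Payload 4.2 kg.
Tool frame: the origin (TCP) lies at the very end of the fingers, on their centre line; the grasp point (between the pads) lies 19 mm behind it; z points along the fingers, y is the direction in which the jaws open and shut (so a half turn about z gives the same grasp; the last joint's range is limited). The gripper opens to 85 mm and grips with 20 to 120 N. Pads are 22 mm wide; open, the fingers measure 114 mm over their backs; the gripper's body (76 mm by 85 mm) begins 54 mm behind the grasp point. The pads swing forward as they close: fully open they stand 13 mm farther back than shut.
Start: joints at [1.306, 0.32, 1.565, -0, 1.257, -0.02], TCP at [139.359, 557.871, 231.338] pointing down, gripper open.
Joint ranges: [-3.11, 3.11], [-0.84, 2.01], [0.21, 2.61], [-1.34, 4.49], [0.05, 2.63], [-2.56, 2.56]. Speed limits (rad/s): [2.57, 2.57, 3.14, 3.14, 3.14, 3.14].

INTERFACE

Orientations are given as a unit quaternion [w, x, y, z].
In Python, from rig import r gives the robot as it stands.
- The arm moves only by the shell command python3 -m jog 'ROWS' [FORCE]. ROWS is JSON, a list that holds one entry, the list of rows, each a list of 7 numbers: the turn, a rotation vector about the tool's x, y, z as a fraction of full scale, then the shift along the tool's x, y, z as a fraction of full scale, then the closure in counts, from 0 (fully open) to 255 (shut). In form: [[[rx, ry, rz, x, y, z, claw], ...]]. A call has exactly 8 rows; each row is the pose to reach, as a shift and turn from the pose commanded when the call began, along the tool's axes at that moment; what a row does not reach only later rows make up. Full scale, the value 1, is 0.2 m for a shift and 45 degrees for a turn. A row lasts 1/12 s, in which the tool goes at most 41.7 mm and 7.16 degrees, less where a joint would pass 70% of its speed; a pose out of reach is approached as far as the arm can. A call with a number of a shift or a turn outside -1 to 1 is refused whole. A call with a gripper value outside its range is refused whole. The fingers move at their own pace and stop on an object; FORCE is the grip in N (left out, the last holds). Time passes only in rows, so rows that repeat a pose let the fingers close, or fill a call up. It gives the time, the measured TCP pose, the force and the opening at its end, in the units of the state.
- r.sense(): the state, without advancing time (a new reading comes with each control period).
- r.grab_frame(name): name is "scene" or "top"; returns (picture, depth): 420x560x3 uint8, red, green, blue; 420x560 float32, mm along the optical axis (not along the pixel's ray), 0 where there is no reading.
- r.get_calibration(name): a dict with "fx", "fy", "cx", "cy" (pixels), "rvec" (rotation vector, rad) and "tvec" (3), from world to camera coordinates, as OpenCV has them. Camera axes: x right, y down, z forward; pixel columns grow to the right and rows downward; lengths in mm; the calibration is good to about 2 mm. A picture is of the moment at which its call begins. get_calibration takes no time and is no camera call.
- r.job_done(): hands the job in, once; it reports no verdict.
The state is a dict: "time": time; "joints": joint angles; "qd": joint speeds; "joint_torque": joint torques, N m; "position": TCP position; "tcp_rot": TCP orientation; "wrist_force": force on the tool from outside, world axes, zero at the start; "wrist_torque": the same for the moment, N m; "finger_gap": finger opening in mm.
Only numpy, scipy, OpenCV 4.12 (cv2) and the standard library are available. Lean on these libraries where they do the work, as an engineer would, in place of code of your own. Each camera call takes 0.05 s, during which the arm holds its last target.

## Working session

There is one attempt and no reset: what is moved stays moved. The work goes in short steps, Python scripts to look and compute and a shell command to move; the robot and the scene stay as the last step left them, time stands still between calls to the robot, and variables do not carry over. Pictures are saved under pics/ and viewed, and the job is handed in when it is done.

```bash
ls; mkdir -p pics
python3 - <<'E'
from rig import r
import cv2,numpy as np
s=r.sense();print(s)
for n in("scene","top"):
    p,d=r.grab_frame(n);cv2.imwrite(f"pics/{n}0.png",p[:,:,::-1]);np.save(f"pics/{n}0.npy",d);print(r.get_calibration(n))
    np.save(f"pics/{n}0p.npy",p)
E
```

```text
pics
{'time': 0.0, 'joints': array([ 1.30602520e+00,  3.20277104e-01,  1.56567934e+00,  4.85073938e-06,
        1.25740436e+00, -1.99834989e-02]), 'qd': array([ 0.00077458, -0.00056403, -0.0002351 ,  0.00020941,  0.00056969,
        0.00074231]), 'joint_torque': array([-1.05613508e-03, -4.15521204e+01, -2.34165430e+01,  2.53527520e-05,
        8.08667857e-03,  7.87097918e-06]), 'position': array([139.21405636, 557.3967612 , 230.49064139]), 'tcp_rot': array([-1.27730798e-04,  1.22089156e-01,  9.92518744e-01, -8.74803376e-04]), 'wrist_force': array([ 0.91488427, -0.45518002, -0.95567864]), 'wrist_torque': array([-0.03584881,  0.02803481, -0.08967281]), 'finger_gap': 85.42920044488254}
{'fx': 396.9306019454931, 'fy': 396.9306019454931, 'cx': 279.69847998368147, 'cy': 210.4004465918044, 'rvec': array([ 2.04196918,  1.29755508, -0.51977581]), 'tvec': array([-297.76161311, -272.034462  , 1244.09568689])}
{'fx': 526.1332020582652, 'fy': 526.1332020582652, 'cx': 275.8631898457824, 'cy': 208.15761626987998, 'rvec': array([ 2.15966578, -2.18607745,  0.14762971]), 'tvec': array([  56.45100024,  517.93104294, 1011.24257659])}
```

View pics/scene0.png

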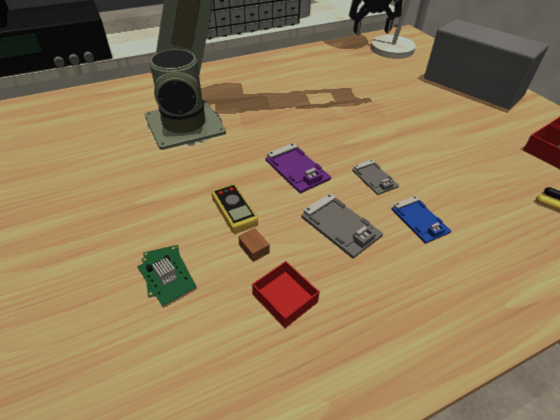

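View pics/top0.png

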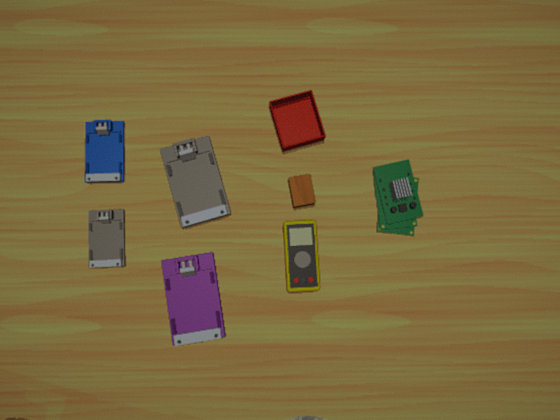

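```bash
cat > h.py <<'E'
import numpy as np,cv2
from rig import r
def cal(n):
    c=r.get_calibration(n);K=np.array([[c['fx'],0,c['cx']],[0,c['fy'],c['cy']],[0,0,1]])
    return K,cv2.Rodrigues(c['rvec'])[0],np.array(c['tvec']),c['rvec']
def proj(n,P):
    K,R,t,rv=cal(n);return cv2.projectPoints(np.array(P,float).reshape(-1,3),rv,t,K,None)[0].reshape(-1,2)
def cloud(n,d):
    K,R,t,_=cal(n);v,u=np.mgrid[:420,:560]
    c=np.stack([(u-K[0,2])/K[0,0]*d,(v-K[1,2])/K[1,1]*d,d],-1)
    return (c-t)@R
def ray(n,u,v,z):
    K,R,t,_=cal(n);C=-R.T@t;d=R.T@np.linalg.inv(K)@[u,v,1];return C+d*(z-C[2])/d[2]
E
python3 - <<'E'
from h import *
for n in("scene","top"):
    print(n,proj(n,[[139,557,231],[0,0,0],[500,0,0]]),-cal(n)[1].T@cal(n)[2])
    p=np.load(f"pics/{n}0p.npy");d=np.load(f"pics/{n}0.npy");W=cloud(n,d)
    print((d==0).mean())
    np.save(f"pics/{n}0w.npy",W)
W=np.load("pics/top0w.npy")
for u,v in [(195,185),(400,188),(383,170),(388,222),(300,250),(100,300),(185,150),(205,217)]: print(u,v,W[v,u].round(1))
p=np.load("pics/top0p.npy")
for nm,(a,b,c,e) in dict(c=(125,240,145,240),m=(150,250,360,440)).items():
    q=cv2.resize(p[a:b,c:e],None,fx=6,fy=6,interpolation=cv2.INTER_CUBIC);q=np.clip(q.astype(float)*1.6,0,255).astype('uint8');print(q.shape);cv2.imwrite(f"pics/{nm}0.png",q[:,:,::-1])
p=np.load("pics/scene0p.npy")
for nm,(a,b,c,e) in dict(cs=(180,260,295,395),ms=(235,310,125,205)).items():
    q=cv2.resize(p[a:b,c:e],None,fx=7,fy=7,interpolation=cv2.INTER_CUBIC);cv2.imwrite(f"pics/{nm}0.png",q[:,:,::-1])
E
```

```text
scene [[370.89040261  36.94011987]
 [184.69718903 123.60744193]
 [244.3193793  231.51213086]] [1091.5811014  -201.84804828  691.48164789]
0.003864795918367347
top [[-57.45958533 449.16474082]
 [305.23373476 477.62878409]
 [300.38318659 218.60532826]] [ 400.49792079   73.51971741 1062.18976458]
0.004468537414965987
195 185 [568.9 211.7  13.7]
400 188 [ 553.7 -193.6   46.6]
383 170 [ 596.7 -169.9    9.7]
388 222 [ 490.1 -175.9   10.6]
300 250 [435.5   3.9  29.5]
100 300 [342.6 400.9  -2.8]
185 150 [636.3 229.2  33.3]
205 217 [503.5 190.9  19.4]
(690, 570, 3)
(600, 480, 3)
```

View crops.

View pics/c0.png

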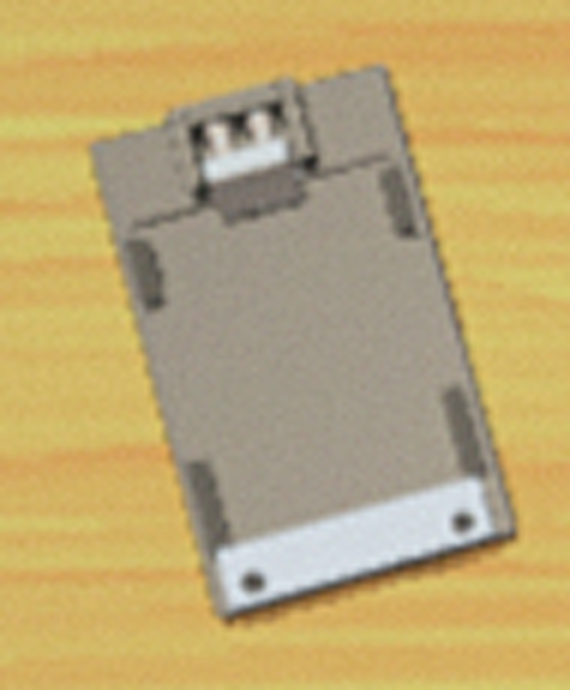

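View pics/m0.png

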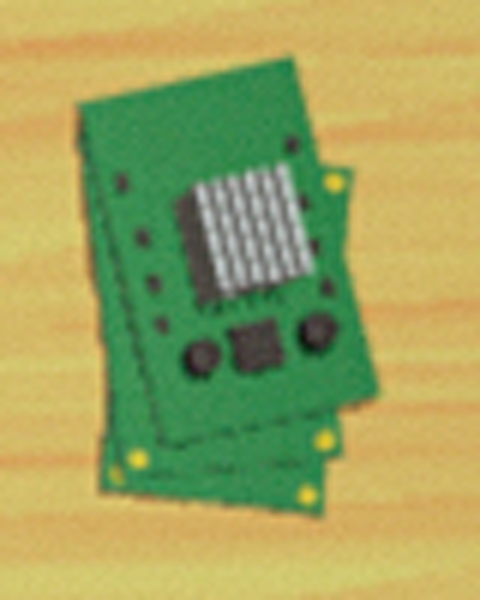

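View pics/ms0.png

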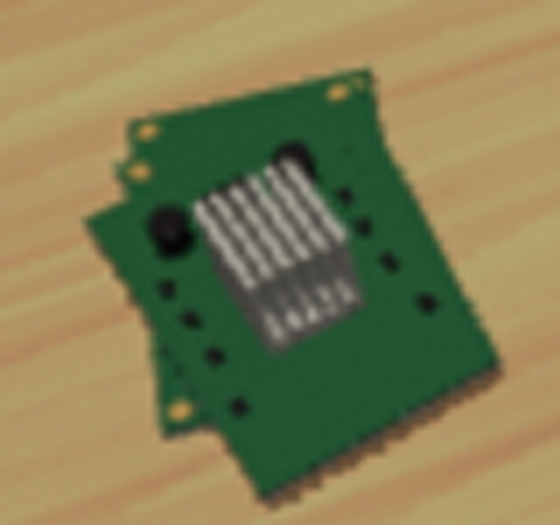

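View pics/cs0.png

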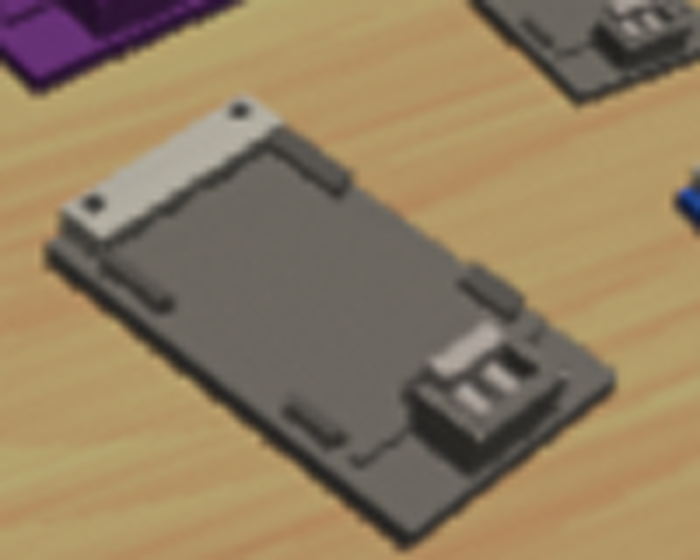

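```bash
cat > fit.py <<'E'
from h import *
from scipy.optimize import least_squares
def px(c,off,s): return (np.array(c,float)+.5)/s-.5+np.array(off)
def fit(obs,z0,x0):
    def tr(q,P): c,s=np.cos(q[2]),np.sin(q[2]);return np.array([q[0]+c*P[0]-s*P[1],q[1]+s*P[0]+c*P[1],z0+P[2]])
    f=lambda q:np.concatenate([proj(n,tr(q,P))[0]-uv for n,P,uv in obs])
    s=least_squares(f,x0,loss='soft_l1');return s.x,f(s.x).reshape(-1,2)
E
python3 - <<'E'
from fit import *
C=[('top',P,px(c,(145,125),6)) for P,c in [((94,52,12),(92,145)),((94,-52,12),(385,68)),((-74,-52,12),(515,535)),((-53.5,45,24),(217,550)),((-53.5,-45,24),(482,477))]]
C2=[('scene',P,px(c,(295,180),7)) for P,c in [((94,52,12),(613,372)),((94,-52,12),(405,530)),((-74,-52,12),(47,243)),((-53.5,45,24),(278,132)),((-53.5,-45,24),(105,240))]]
M=[('top',P,px(c,(360,150),6)) for P,c in [((60,38,4),(80,103)),((60,-38,4),(293,57)),((-60,-38,4),(380,398)),((-60,38,4),(165,443)),((20,15,38),(193,185)),((20,-15,38),(288,165)),((-16,-15,38),(313,272)),((-16,15,38),(220,297))]]
M2=[('scene',P,px(c,(125,235),7)) for P,c in [((60,38,4),(500,362)),((60,-38,4),(265,490)),((-60,-38,4),(87,220)),((20,15,38),(345,238)),((20,-15,38),(245,290)),((-16,-15,38),(195,205)),((-16,15,38),(293,160))]]
for nm,a,b,z,x0 in(('car',C,C2,0,(570,210,0.2)),('mod',M,M2,8,(545,-190,.2))):
    for o in(a,b,a+b):
        q,e=fit(o,z,x0);print(nm,q.round(3),np.abs(e).max().round(2),e.std().round(2))
W=np.load("pics/top0w.npy")
# planes: seat height
for n in("top","scene"):
  W=np.load(f"pics/{n}0w.npy")
  def zat(x,y,rr=12):
    m=(np.hypot(W[...,0]-x,W[...,1]-y)<rr);return np.median(W[m][:,2]).round(1),W[m][:,2].std().round(1),m.sum()
  print(n,zat(570,212),zat(590,-190),zat(700,150),zat(550,-100),zat(552,-193,8))
E
```

```text
car [5.67637e+02 2.09180e+02 2.66000e-01] 0.94 0.47
car [5.71058e+02 2.09212e+02 2.72000e-01] 1.42 0.77
car [5.68704e+02 2.09428e+02 2.68000e-01] 2.04 0.67
mod [ 5.52352e+02 -1.97849e+02  2.05000e-01] 0.86 0.39
mod [ 5.56488e+02 -1.96292e+02  2.04000e-01] 1.08 0.46
mod [ 5.53626e+02 -1.97153e+02  2.07000e-01] 1.49 0.45
top (np.float64(10.6), np.float64(1.9), np.int64(108)) (np.float64(11.3), np.float64(2.0), np.int64(106)) (np.float64(-1.2), np.float64(1.8), np.int64(102)) (np.float64(-0.8), np.float64(2.1), np.int64(106)) (np.float64(43.4), np.float64(4.0), np.int64(52))
scene (np.float64(10.5), np.float64(1.0), np.int64(57)) (np.float64(10.5), np.float64(1.0), np.int64(97)) (np.float64(-1.2), np.float64(1.2), np.int64(79)) (np.float64(-1.5), np.float64(1.3), np.int64(75)) (np.float64(42.9), np.float64(5.3), np.int64(34))
```

```bash
cat > go.py <<'E'
from h import *
from scipy.spatial.transform import Rotation as Ro
def Rt(yaw,tilt=0):
    # yaw = module yaw (rad); tool x=-module x, y=+module y, z down; tilt deg: catch end raised by tilt about module y
    m=Ro.from_euler('z',yaw)*Ro.from_euler('y',-np.radians(tilt))
    return m*Ro.from_euler('y',180,degrees=True)
def show(pos,R):
    s=r.sense();w=s['tcp_rot'];R0=Ro.from_quat([w[1],w[2],w[3],w[0]])
    print('rot',(np.degrees((R0.inv()*R).as_rotvec())/45).round(3),'shift',(R0.inv().apply(np.array(pos)-s['position'])/200).round(4),'t',round(s['time'],2))
E
python3 - <<'E'
from go import *
print(Rt(.205).as_matrix().round(2))
show([555.6,-196.6,120],Rt(.205))
E
```

```text
[[-0.98 -0.2   0.  ]
 [-0.2   0.98  0.  ]
 [-0.    0.   -1.  ]]
rot [-0.002 -0.    -0.573] shift [-2.9334 -3.1527  0.5576] t 0.1
```

```bash
python3 -m jog '[[[0,0,0,-0.1,-0.1,0,0],[0,0,0,-0.2,-0.22,0,0],[0,0,0,-0.32,-0.36,0,0],[0,0,0,-0.45,-0.5,0,0],[0,0,0,-0.58,-0.64,0,0],[0,0,0,-0.7,-0.76,0,0],[0,0,0,-0.8,-0.88,0,0],[0,0,0,-0.9,-0.98,0,0]]]'
python3 -m jog '[[[0,0,0,-0.12,-0.12,0,0],[0,0,0,-0.24,-0.25,0,0],[0,0,0,-0.36,-0.38,0,0],[0,0,0,-0.48,-0.5,0,0],[0,0,0,-0.6,-0.64,0,0],[0,0,0,-0.7,-0.76,0,0],[0,0,0,-0.8,-0.88,0,0],[0,0,0,-0.9,-0.98,0,0]]]'
python3 -m jog '[[[0,0,-0.1,-0.1,-0.1,0,0],[0,0,-0.2,-0.2,-0.22,0,0],[0,0,-0.3,-0.3,-0.36,0,0],[0,0,-0.4,-0.44,-0.5,0,0],[0,0,-0.5,-0.58,-0.64,0.05,0],[0,0,-0.57,-0.7,-0.76,0.1,0],[0,0,-0.57,-0.8,-0.88,0.15,0],[0,0,-0.57,-0.9,-0.98,0.2,0]]]'
python3 -c "
from go import *
print(r.sense()['joints'].round(2))
show([555.6,-196.6,70],Rt(.205))"
```

```text
time: 0.77
position: [266.5, 321.9, 231.1]
tcp_rot: [-0.0, 0.122, 0.993, -0.0]
wrist_force: [0.4, 0.4, -0.4]
finger_gap: 85.2
time: 1.43
position: [393.5, 88.4, 231.1]
tcp_rot: [-0.0, 0.123, 0.992, -0.0]
wrist_force: [0.9, 1.4, -0.7]
finger_gap: 85.6
time: 2.1
position: [521.0, -145.5, 190.3]
tcp_rot: [-0.0, -0.101, 0.995, 0.0]
wrist_force: [0.4, 0.9, 1.0]
finger_gap: 85.5
[-0.29  0.3   1.71 -0.    1.14 -2.07]
rot [ 0.    -0.001 -0.004] shift [-0.1189 -0.285   0.6015] t 2.1
```

```bash
python3 -m jog '[[[0,0,-0.004,-0.03,-0.06,0.08,0],[0,0,-0.004,-0.06,-0.12,0.16,0],[0,0,-0.004,-0.09,-0.2,0.26,0],[0,0,-0.004,-0.119,-0.285,0.36,0],[0,0,-0.004,-0.119,-0.285,0.46,0],[0,0,-0.004,-0.119,-0.285,0.54,0],[0,0,-0.004,-0.119,-0.285,0.6,0],[0,0,-0.004,-0.119,-0.285,0.6,0]]]'
python3 - <<'E'
from go import *
s=r.sense();print(s['position'].round(1))
for n,(a,b,c,e) in dict(top=(130,270,330,490),scene=(190,330,90,250)).items():
    p,d=r.grab_frame(n);np.save(f"pics/{n}1p.npy",p);np.save(f"pics/{n}1.npy",d)
    q=cv2.resize(p[a:b,c:e],None,fx=4,fy=4,interpolation=cv2.INTER_CUBIC);cv2.imwrite(f"pics/{n}1.png",q[:,:,::-1])
    print(n,(proj(n,s['position'])-[c,a])*4)
E
```

```text
time: 2.77
position: [553.4, -193.8, 68.1]
tcp_rot: [-0.003, -0.103, 0.995, 0.002]
wrist_force: [-0.5, 0.7, -0.4]
finger_gap: 85.6
[ 553.4 -193.8   68.1]
top [[292.02456656 225.76327499]]
scene [[285.938412   269.14547122]]
```

View pics/top1.png

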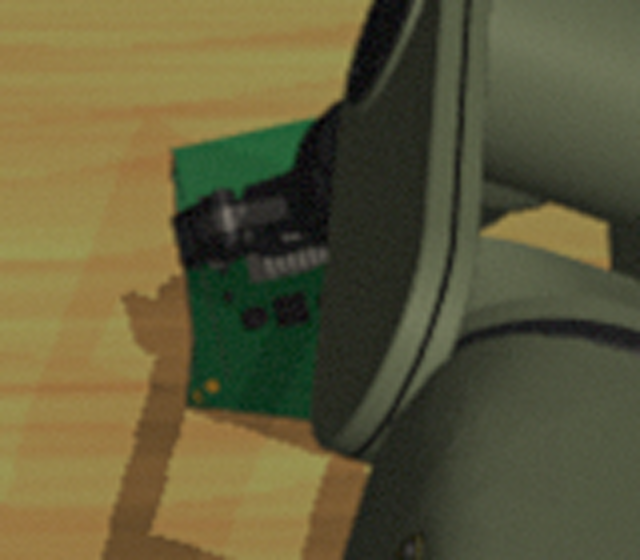

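View pics/scene1.png

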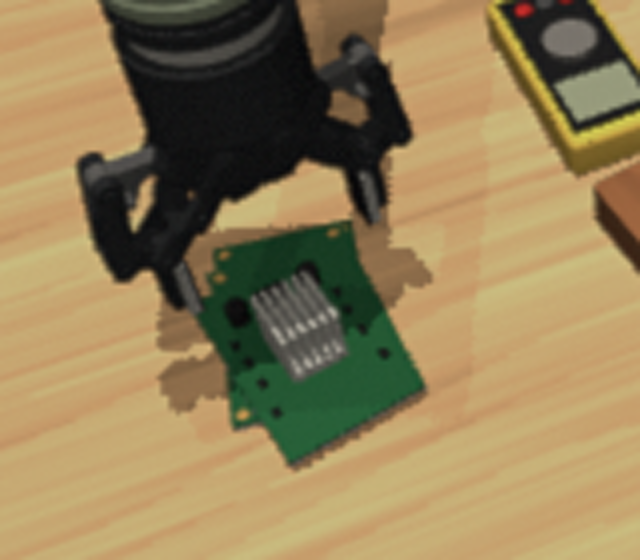

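```bash
python3 -c "
from go import *
print(r.sense()['position'])
show([555.6,-196.6,17.5],Rt(.205))"
```

```text
[ 555.32888732 -194.41114476   70.91793587]
rot [ 0.001 -0.001  0.001] shift [ 0.0006 -0.0112  0.2671] t 2.87
```

```bash
python3 -m jog '[[[0,0,0,0,-0.006,0.05,0],[0,0,0,0,-0.006,0.1,0],[0,0,0,0,-0.006,0.15,0],[0,0,0,0,-0.006,0.2,0],[0,0,0,0,-0.006,0.23,0],[0,0,0,0,-0.006,0.25,0],[0,0,0,0,-0.006,0.262,0],[0,0,0,0,-0.006,0.262,0]]]'
python3 -c "
from go import *
print(r.sense()['position'])
show([555.6,-196.6,17.5],Rt(.205))"
```

```text
time: 3.53
position: [555.6, -195.6, 18.3]
tcp_rot: [-0.0, -0.103, 0.995, 0.0]
wrist_force: [0.2, -0.6, 0.3]
finger_gap: 85.5
[ 555.59612323 -195.59209387   18.30520978]
rot [ 0.001 -0.001  0.001] shift [ 0.001  -0.0049  0.004 ] t 3.53
```

```bash
python3 -m jog '[[[0,0,0,0,-0.004,0,60],[0,0,0,0,-0.004,0,110],[0,0,0,0,-0.004,0,140],[0,0,0,0,-0.004,0,170],[0,0,0,0,-0.004,0,200],[0,0,0,0,-0.004,0,255],[0,0,0,0,-0.004,0,255],[0,0,0,0,-0.004,0,255]]]' 40
python3 -m jog '[[[0,0,0,0,0,0,255],[0,0,0,0,0,0,255],[0,0,0,0,0,0,255],[0,0,0,0,0,0,255],[0,0,0,0,0,0,255],[0,0,0,0,0,0,255],[0,0,0,0,0,0,255],[0,0,0,0,0,0,255]]]' 100
python3 - <<'E'
from go import *
s=r.sense();print(s['position'].round(1))
for n,(a,b,c,e) in dict(scene=(190,330,90,250)).items():
    p,d=r.grab_frame(n)
    q=cv2.resize(p[a:b,c:e],None,fx=4,fy=4,interpolation=cv2.INTER_CUBIC);cv2.imwrite(f"pics/{n}2.png",q[:,:,::-1])
E
```

```text
time: 4.2
position: [556.3, -196.6, 19.4]
tcp_rot: [0.0, -0.103, 0.995, -0.0]
wrist_force: [-1.1, 0.6, 4.0]
finger_gap: 29.0
time: 4.87
position: [556.5, -196.7, 19.6]
tcp_rot: [0.001, -0.103, 0.995, -0.0]
wrist_force: [0.6, -0.4, 4.2]
finger_gap: 28.5
[ 556.5 -196.7   19.6]
```

View pics/scene2.png

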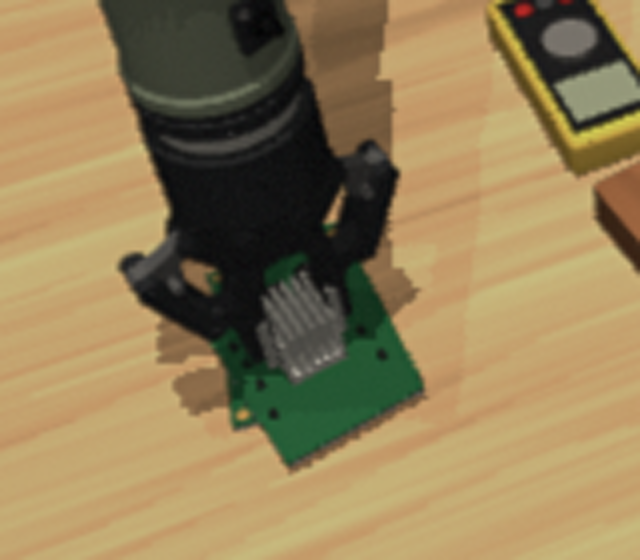

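```bash
python3 -m jog '[[[0,0,0,0,0,-0.02,255],[0,0,0,0,0,-0.06,255],[0,0,0,0,0,-0.12,255],[0,0,0,0,0,-0.2,255],[0,0,0,0,0,-0.3,255],[0,0,0,0,0,-0.4,255],[0,0,0,0,0,-0.45,255],[0,0,0,0,0,-0.45,255]]]' 100
python3 - <<'E'
from go import *
s=r.sense();print(s['position'].round(1))
for n,(a,b,c,e) in dict(scene=(170,310,90,250),top=(130,270,330,490)).items():
    p,d=r.grab_frame(n)
    q=cv2.resize(p[a:b,c:e],None,fx=4,fy=4,interpolation=cv2.INTER_CUBIC);cv2.imwrite(f"pics/{n}3.png",q[:,:,::-1])
show([556.7,-196,110],Rt(.267,0))
E
```

```text
time: 5.58
position: [557.2, -196.9, 111.3]
tcp_rot: [0.002, -0.103, 0.995, -0.001]
wrist_force: [0.4, -0.3, -2.8]
finger_gap: 28.2
[ 557.2 -196.9  111.3]
rot [ 0.001 -0.001 -0.078] shift [-0.0062  0.0001 -0.0077] t 5.68
```

View pics/scene3.png

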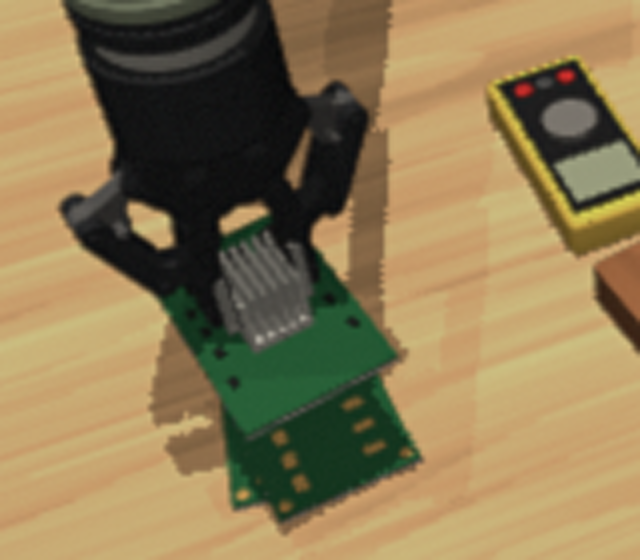

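View pics/top3.png

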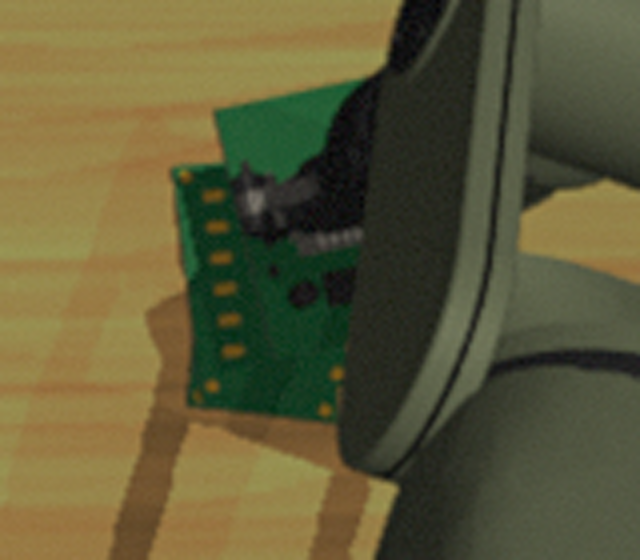

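```bash
cat >> go.py <<'E'
CAR=np.array([569.35,209.2]);CY=.267;OX,OZ=2.1,11.6
def pose(th,xh,zh,dy=0):
    a=np.radians(th);x=xh+(60+OX)*np.cos(a)-OZ*np.sin(a);z=zh+(60+OX)*np.sin(a)+OZ*np.cos(a)
    c,s=np.cos(CY),np.sin(CY)
    return [CAR[0]+c*x-s*dy,CAR[1]+s*x+c*dy,z],Rt(CY,th)
def tgt(*a): P,R=pose(*a);print(np.round(P,1));show(P,R)
def where():
    s=r.sense();w=s['tcp_rot'];M=Ro.from_quat([w[1],w[2],w[3],w[0]])*Ro.from_euler('y',180,degrees=True)
    h=s['position']+M.apply([-60-OX,0,-OZ]);d=h[:2]-CAR;c,q=np.cos(CY),np.sin(CY)
    ax=M.apply([1,0,0])
    print('hook',np.round([c*d[0]+q*d[1],-q*d[0]+c*d[1],h[2]],1),'tilt',np.degrees(np.arcsin(ax[2])).round(1),'yaw',round(np.arctan2(ax[1],ax[0]),3),'F',s['wrist_force'].round(1),'gap',round(s['finger_gap'],1),'t',round(s['time'],2))
E
python3 - <<'E'
from go import *
where();tgt(0,-45,110);tgt(15,-45,62)
W=np.load("pics/top0w.npy");W2=np.load("pics/scene0w.npy")
for w in(W,W2):
    d=w[...,:2]-CAR;c,s=np.cos(CY),np.sin(CY);x=c*d[...,0]+s*d[...,1];y=-s*d[...,0]+c*d[...,1]
    for a in range(48,100,4):
        m=(abs(y)<12)&(x>=a)&(x<a+4);print(a,w[m][:,2].max().round(1) if m.any() else None,end=' ')
    print()
E
```

```text
hook [-182.3 -383.7   96.9] tilt -0.0 yaw 0.206 F [ 0.   0.3 -2.1] gap 28.1 t 5.68
[585.8 213.7 121.6]
rot [ 0.001 -0.001 -0.078] shift [-0.5679  1.9756 -0.0651] t 5.68
[580.9 212.4  89.3]
rot [-0.01  -0.334 -0.077] shift [-0.5425  1.9739  0.0965] t 5.68
48 14.3 52 25.9 56 35.6 60 39.2 64 38.6 68 39.0 72 29.7 76 28.8 80 32.3 84 32.8 88 33.8 92 None 96 0.7 
48 12.9 52 11.8 56 22.2 60 35.4 64 37.2 68 37.8 72 39.3 76 29.8 80 29.2 84 32.1 88 32.0 92 31.4 96 1.3
```

```bash
python3 -m jog '[[[0,0,-0.01,-0.03,0.1,-0.02,255],[0,0,-0.02,-0.06,0.22,-0.04,255],[0,0,-0.03,-0.1,0.35,-0.06,255],[0,0,-0.04,-0.14,0.48,-0.08,255],[0,0,-0.05,-0.18,0.62,-0.1,255],[0,0,-0.06,-0.22,0.75,-0.1,255],[0,0,-0.07,-0.25,0.88,-0.1,255],[0,0,-0.078,-0.28,0.99,-0.1,255]]]' 100
python3 -c "
from go import *
where();tgt(0,-40,110);tgt(16,-40,62)"
```

```text
time: 6.35
position: [568.9, 10.6, 127.1]
tcp_rot: [-0.002, -0.134, 0.991, 0.0]
wrist_force: [0.2, -0.8, -2.2]
finger_gap: 28.1
hook [-114.9 -191.5  115.7] tilt -0.2 yaw 0.268 F [ 0.2 -0.8 -2.2] gap 28.1 t 6.35
[590.7 215.  121.6]
rot [ 0.002 -0.004  0.002] shift [-0.3757  0.9568  0.0274] t 6.35
[585.3 213.6  90.3]
rot [ 0.002 -0.36   0.001] shift [-0.3482  0.9566  0.1842] t 6.35
```

```bash
python3 -m jog '[[[0,0,0,-0.05,0.14,0,255],[0,0,0,-0.1,0.28,0,255],[0,-0.06,0,-0.15,0.42,0,255],[0,-0.12,0,-0.2,0.56,0,255],[0,-0.18,0,-0.25,0.7,0,255],[0,-0.25,0,-0.3,0.82,0,255],[0,-0.31,0,-0.33,0.91,0,255],[0,-0.356,0,-0.348,0.95,0.02,255]]]' 100
python3 - <<'E'
from go import *
where();tgt(16,-40,62)
for n,(a,b,c,e) in dict(scene=(150,290,270,430),top=(100,260,120,280)).items():
    p,d=r.grab_frame(n);np.save(f"pics/{n}4p.npy",p);np.save(f"pics/{n}4.npy",d)
    q=cv2.resize(p[a:b,c:e],None,fx=4,fy=4,interpolation=cv2.INTER_CUBIC)[:600];cv2.imwrite(f"pics/{n}4.png",q[:,:,::-1])
where()
E
```

```text
time: 7.02
position: [586.0, 212.7, 123.5]
tcp_rot: [0.138, -0.133, 0.981, 0.019]
wrist_force: [-0.3, -1.1, -1.5]
finger_gap: 28.6
hook [-39.5  -1.2  95.3] tilt 16.0 yaw 0.269 F [-0.3 -1.1 -1.5] gap 28.6 t 7.02
[585.3 213.6  90.3]
rot [0.002 0.    0.003] shift [0.0482 0.0051 0.1592] t 7.02
hook [-42.   -2.3  94. ] tilt 15.6 yaw 0.27 F [ 0.1 -1.1 -2.8] gap 28.2 t 7.12
```

View pics/scene4.png

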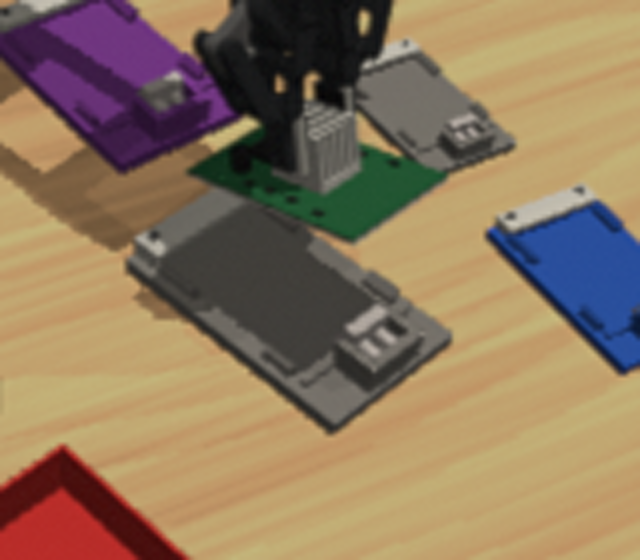

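View pics/top4.png

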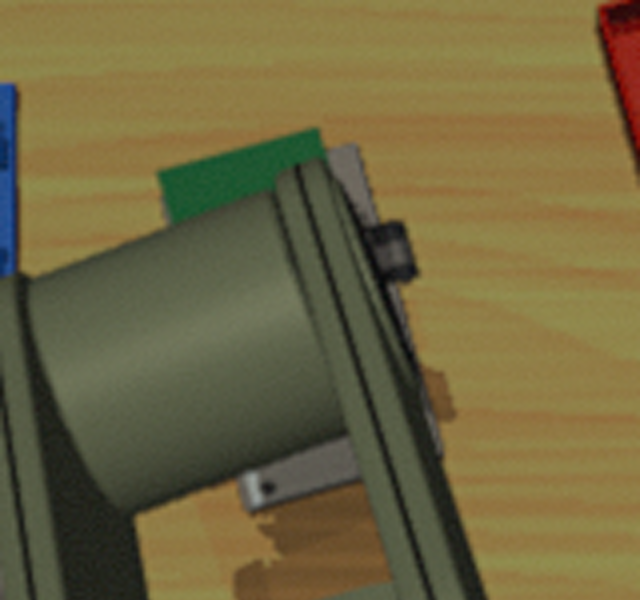

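```bash
python3 -c "
from go import *
where();tgt(16,-44,35)"
```

```text
hook [-42.   -2.3  94. ] tilt 15.6 yaw 0.27 F [ 0.1 -1.1 -2.8] gap 28.2 t 7.12
[581.4 212.5  63.3]
rot [ 0.001 -0.008  0.004] shift [0.0895 0.0107 0.2793] t 7.12
```

```bash
python3 -m jog '[[[0,-0.004,0,0.01,0.01,0.04,255],[0,-0.008,0,0.03,0.01,0.1,255],[0,-0.008,0,0.05,0.01,0.16,255],[0,-0.008,0,0.07,0.01,0.22,255],[0,-0.008,0,0.09,0.01,0.26,255],[0,-0.008,0,0.09,0.01,0.28,255],[0,-0.008,0,0.09,0.01,0.28,255],[0,-0.008,0,0.09,0.01,0.28,255]]]' 100
python3 - <<'E'
from go import *
s0=r.sense();where()
for n,(a,b,c,e) in dict(scene=(165,285,290,410),top=(110,230,140,260)).items():
    p,d=r.grab_frame(n);np.save(f"pics/{n}5p.npy",p);np.save(f"pics/{n}5.npy",d)
    q=cv2.resize(p[a:b,c:e],None,fx=5,fy=5,interpolation=cv2.INTER_CUBIC)[:600];
    s=r.sense();w=s['tcp_rot'];M=Ro.from_quat([w[1],w[2],w[3],w[0]])*Ro.from_euler('y',180,degrees=True)
    P=np.array([[-60,-38,4],[60,-38,4],[60,38,4],[-60,38,4],[20,15,38],[20,-15,38],[-60,-38,0],[60,-38,0]],float)
    Wd=s['position']+M.apply(P-[OX,0,OZ])+np.array([1.7 if n=='scene' else -1.7,0,0])
    uv=(proj(n,Wd)-[c,a]+.5)*5-.5;print(n,uv.round(0).tolist())
    cv2.imwrite(f"pics/{n}5.png",q[:,:,::-1])
    for u in uv: cv2.circle(q,tuple(int(k) for k in u),3,(255,0,0),1)
    cv2.imwrite(f"pics/{n}5o.png",q[:,:,::-1])
where()
E
```

```text
time: 7.78
position: [585.4, 211.6, 66.1]
tcp_rot: [0.141, -0.132, 0.981, 0.019]
wrist_force: [0.5, -0.7, -1.3]
finger_gap: 28.4
hook [-40.1  -1.9  37.4] tilt 16.4 yaw 0.267 F [ 0.5 -0.7 -1.3] gap 28.4 t 7.78
scene [[124.0, 228.0], [321.0, 319.0], [437.0, 237.0], [237.0, 157.0], [327.0, 167.0], [280.0, 198.0], [125.0, 235.0], [322.0, 327.0]]
top [[400.0, 441.0], [312.0, 142.0], [119.0, 195.0], [211.0, 494.0], [201.0, 288.0], [279.0, 266.0], [400.0, 440.0], [313.0, 142.0]]
hook [-39.8  -1.7  38.1] tilt 16.5 yaw 0.267 F [-0.6  0.4 -1.8] gap 28.3 t 7.88
```

View pics/scene5o.png

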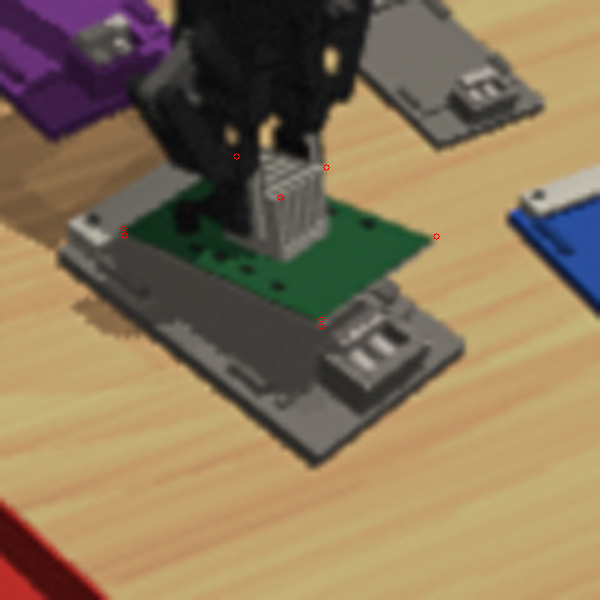

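View pics/top5o.png

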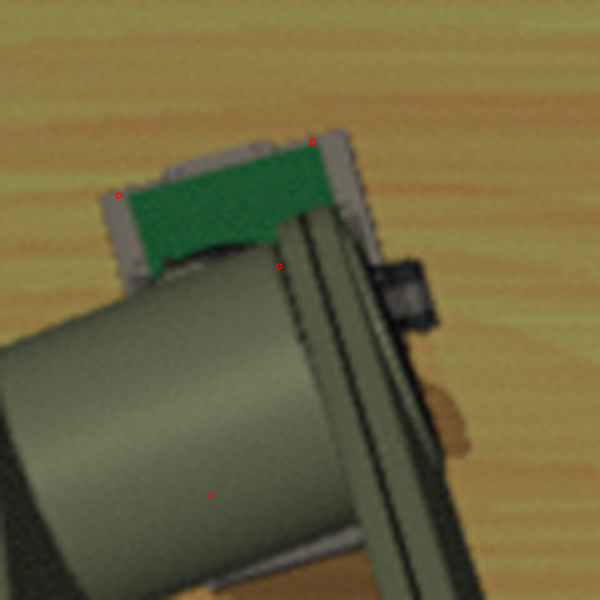

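```bash
python3 -c "
from go import *
where();tgt(16,-47,19,1.5)"
```

```text
hook [-39.8  -1.7  38.1] tilt 16.5 yaw 0.267 F [-0.6  0.4 -1.8] gap 28.3 t 7.88
[578.1 213.2  47.3]
rot [ 0.    0.01 -0.  ] shift [0.0611 0.0158 0.0841] t 7.88
```

```bash
python3 -m jog '[[[0,0.01,0,0.01,0.008,0.02,255],[0,0.01,0,0.03,0.016,0.04,255],[0,0.01,0,0.045,0.016,0.06,255],[0,0.01,0,0.06,0.016,0.08,255],[0,0.01,0,0.06,0.016,0.084,255],[0,0.01,0,0.06,0.016,0.084,255],[0,0.01,0,0.06,0.016,0.084,255],[0,0.01,0,0.06,0.016,0.084,255]]]' 100
python3 - <<'E'
from go import *
where()
for n,(a,b,c,e) in dict(scene=(165,285,290,410),top=(110,230,140,260)).items():
    p,d=r.grab_frame(n);np.save(f"pics/{n}6p.npy",p);np.save(f"pics/{n}6.npy",d)
    q=cv2.resize(p[a:b,c:e],None,fx=5,fy=5,interpolation=cv2.INTER_CUBIC)[:600];
    s=r.sense();w=s['tcp_rot'];M=Ro.from_quat([w[1],w[2],w[3],w[0]])*Ro.from_euler('y',180,degrees=True)
    P=np.array([[-60,-38,4],[60,-38,4],[60,38,4],[-60,38,4],[20,15,38],[20,-15,38]],float)
    Wd=s['position']+M.apply(P-[OX,0,OZ])+np.array([1.7 if n=='scene' else -1.7,0,0])
    uv=(proj(n,Wd)-[c,a]+.5)*5-.5;print(n,uv.round(0).tolist())
    for u in uv: cv2.circle(q,tuple(int(k) for k in u),3,(255,0,0),1)
    cv2.imwrite(f"pics/{n}6o.png",q[:,:,::-1])
where()
E
```

```text
time: 8.55
position: [577.9, 213.3, 46.9]
tcp_rot: [0.138, -0.132, 0.981, 0.019]
wrist_force: [0.9, -0.3, -2.5]
finger_gap: 28.2
hook [-47.2   1.7  18.6] tilt 16.0 yaw 0.267 F [ 0.9 -0.3 -2.5] gap 28.2 t 8.55
scene [[115.0, 245.0], [307.0, 338.0], [421.0, 257.0], [226.0, 174.0], [314.0, 188.0], [268.0, 218.0]]
top [[401.0, 468.0], [315.0, 175.0], [125.0, 227.0], [215.0, 520.0], [206.0, 318.0], [282.0, 296.0]]
hook [-47.3   1.7  18.7] tilt 16.0 yaw 0.267 F [ 0.5  1.3 -2.3] gap 28.3 t 8.65
```

View pics/scene6o.png

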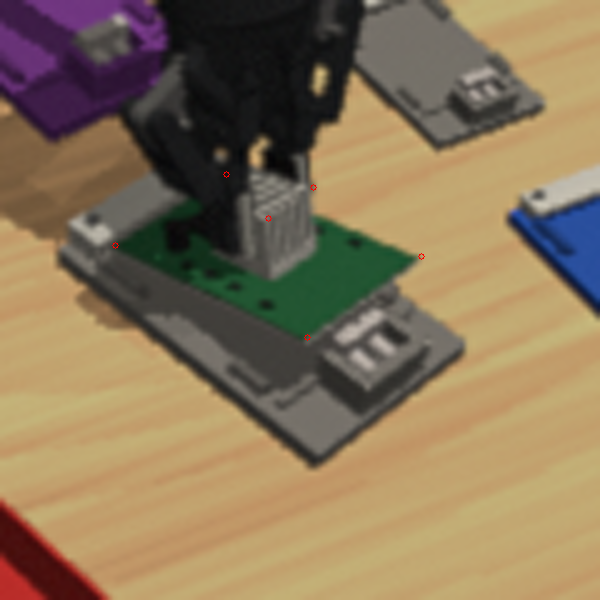

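View pics/top6o.png

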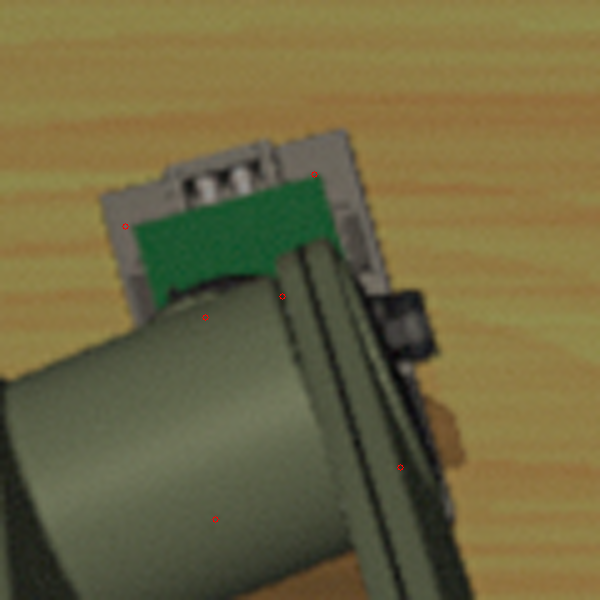

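```bash
python3 -c "
from go import *
where();tgt(16,-49,12.5,1.2)"
```

```text
hook [-47.3   1.7  18.7] tilt 16.0 yaw 0.267 F [ 0.5  1.3 -2.3] gap 28.3 t 8.65
[576.3 212.3  40.8]
rot [ 0.    -0.001  0.   ] shift [ 0.0169 -0.0024  0.0271] t 8.65
```

```bash
python3 -m jog '[[[0,0,0,0.006,0,0.008,255],[0,0,0,0.012,-0.002,0.016,255],[0,0,0,0.016,-0.002,0.02,255],[0,0,0,0.017,-0.002,0.024,255],[0,0,0,0.017,-0.002,0.027,255],[0,0,0,0.017,-0.002,0.027,255],[0,0,0,0.017,-0.002,0.027,255],[0,0,0,0.017,-0.002,0.027,255]]]' 100
python3 -c "
from go import *
where();tgt(16,-49,10.5,1.2)"
```

```text
time: 9.32
position: [576.0, 212.4, 40.5]
tcp_rot: [0.137, -0.132, 0.982, 0.019]
wrist_force: [0.2, -0.3, -3.2]
finger_gap: 28.4
hook [-49.3   1.3  12.3] tilt 15.9 yaw 0.267 F [ 0.2 -0.3 -3.2] gap 28.4 t 9.32
[576.3 212.3  38.8]
rot [ 0.    -0.001  0.   ] shift [ 0.0012 -0.0005  0.0089] t 9.32
```

```bash
python3 -m jog '[[[0,0,0,0,0,0.003,255],[0,0,0,0.001,0,0.005,255],[0,0,0,0.001,0,0.007,255],[0,0,0,0.001,0,0.009,255],[0,0,0,0.001,0,0.009,255],[0,0,0,0.001,0,0.009,255],[0,0,0,0.001,0,0.009,255],[0,0,0,0.001,0,0.009,255]]]' 100
python3 -c "
from go import *
where();tgt(16,-49,10,1.2)"
```

```text
time: 9.98
position: [576.5, 212.5, 39.5]
tcp_rot: [0.138, -0.132, 0.981, 0.019]
wrist_force: [-1.3, -0.3, 5.3]
finger_gap: 28.3
hook [-48.7   1.3  11.3] tilt 16.0 yaw 0.267 F [-1.3 -0.3  5.3] gap 28.3 t 9.98
[576.3 212.3  38.3]
rot [ 0. -0.  0.] shift [ 0.0032 -0.0007  0.0056] t 9.98
```

```bash
python3 -c "
from go import *
tgt(16,-56,12.6,1.2);tgt(16,-59.5,12.6,1.2)"
```

```text
[569.5 210.5  40.9]
rot [ 0. -0.  0.] shift [ 0.0333 -0.0007 -0.0165] t 9.98
[566.1 209.6  40.9]
rot [ 0. -0.  0.] shift [ 0.0501 -0.0007 -0.0213] t 9.98
```

```bash
python3 -m jog '[[[0,0,0,0,0,-0.006,255],[0,0,0,0.006,0,-0.008,255],[0,0,0,0.012,0,-0.01,255],[0,0,0,0.018,0,-0.012,255],[0,0,0,0.024,0,-0.014,255],[0,0,0,0.03,0,-0.016,255],[0,0,0,0.034,0,-0.017,255],[0,0,0,0.034,0,-0.017,255]]]' 100
python3 -c "
from go import *
where();tgt(16,-59.5,12.2,1.2)"
```

```text
time: 10.65
position: [568.5, 210.3, 39.9]
tcp_rot: [0.137, -0.132, 0.982, 0.018]
wrist_force: [0.3, 0.1, -2.3]
finger_gap: 28.4
hook [-57.1   1.3  11.7] tilt 15.9 yaw 0.267 F [ 0.3  0.1 -2.3] gap 28.4 t 10.65
[566.1 209.6  40.5]
rot [ 0.    -0.003  0.   ] shift [ 0.0112 -0.0004 -0.0062] t 10.65
```

```bash
python3 -m jog '[[[0,0,0,0.003,0,-0.001,255],[0,0,0,0.006,0,-0.002,255],[0,0,0,0.009,0,-0.003,255],[0,0,0,0.012,0,-0.004,255],[0,0,0,0.012,0,-0.004,255],[0,0,0,0.012,0,-0.004,255],[0,0,0,0.012,0,-0.004,255],[0,0,0,0.012,0,-0.004,255]]]' 100
python3 - <<'E'
from go import *
where();tgt(12,-59.8,12,1.2)
for n,(a,b,c,e) in dict(scene=(165,285,290,410),top=(110,230,140,260)).items():
    p,d=r.grab_frame(n)
    q=cv2.resize(p[a:b,c:e],None,fx=5,fy=5,interpolation=cv2.INTER_CUBIC)[:600];
    cv2.imwrite(f"pics/{n}7.png",q[:,:,::-1])
E
```

```text
time: 11.32
position: [566.6, 209.8, 40.2]
tcp_rot: [0.137, -0.132, 0.982, 0.019]
wrist_force: [-0.5, 0.3, -1.7]
finger_gap: 28.3
hook [-59.    1.3  12. ] tilt 15.9 yaw 0.267 F [-0.5  0.3 -1.7] gap 28.3 t 11.32
[567.6 210.   36.3]
rot [0.    0.087 0.   ] shift [ 0.0004 -0.0005  0.0206] t 11.32
```

View pics/scene7.png

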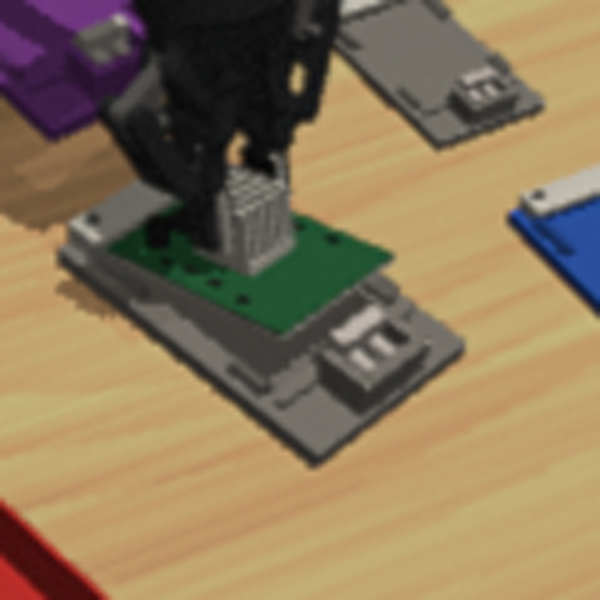

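View pics/top7.png

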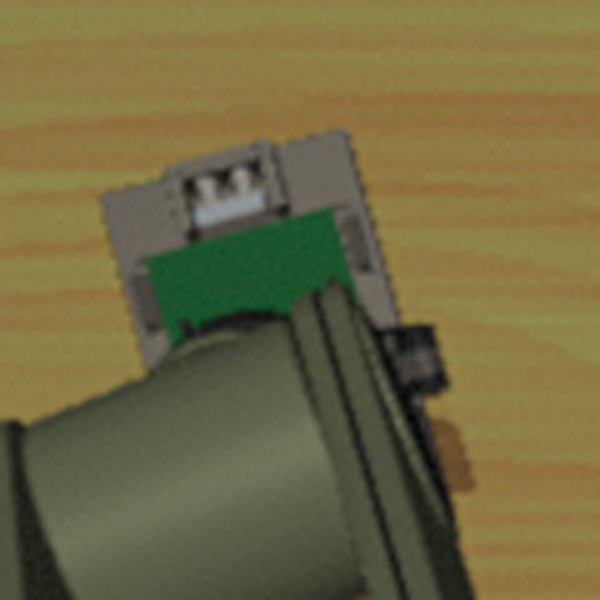

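```bash
python3 -c "
from go import *
where();tgt(12,-60,12,1.8)"
python3 -m jog '[[[0,0.02,0,0,0.001,0.005,255],[0,0.04,0,0,0.002,0.01,255],[0,0.06,0,0,0.002,0.015,255],[0,0.087,0,0.001,0.002,0.02,255],[0,0.087,0,0.001,0.002,0.02,255],[0,0.087,0,0.001,0.002,0.02,255],[0,0.087,0,0.001,0.002,0.02,255],[0,0.087,0,0.001,0.002,0.02,255]]]' 100
python3 -c "
from go import *
where();tgt(9,-60,12,1.8)"
```

```text
hook [-59.1   1.3  12. ] tilt 15.9 yaw 0.267 F [ 0.9  0.7 -3.2] gap 28.2 t 11.42
[567.3 210.5  36.3]
rot [0.    0.087 0.   ] shift [0.0013 0.0025 0.0202] t 11.42
time: 12.08
position: [567.5, 210.4, 36.3]
tcp_rot: [0.104, -0.133, 0.986, 0.014]
wrist_force: [1.2, 0.1, -2.2]
finger_gap: 28.4
hook [-59.8   1.7  12. ] tilt 12.1 yaw 0.267 F [ 1.2  0.1 -2.2] gap 28.4 t 12.08
[568.4 210.8  33.2]
rot [0.    0.068 0.   ] shift [-0.0017  0.0006  0.0166] t 12.08
```

Free so far. Swing to 9°, then toward the catch.

```bash
python3 -m jog '[[[0,0.02,0,0,0,0.005,255],[0,0.04,0,-0.001,0,0.01,255],[0,0.055,0,-0.001,0,0.014,255],[0,0.068,0,-0.002,0,0.017,255],[0,0.068,0,-0.002,0,0.017,255],[0,0.068,0,-0.002,0,0.017,255],[0,0.068,0,-0.002,0,0.017,255],[0,0.068,0,-0.002,0,0.017,255]]]' 120
python3 - <<'E'
from go import *
where();tgt(5,-60,12,1.8);tgt(0,-60,11.5,1.8)
for n,(a,b,c,e) in dict(scene=(165,285,290,410),top=(110,230,140,260)).items():
    p,d=r.grab_frame(n)
    q=cv2.resize(p[a:b,c:e],None,fx=5,fy=5,interpolation=cv2.INTER_CUBIC)[:600];
    cv2.imwrite(f"pics/{n}8.png",q[:,:,::-1])
E
```

```text
time: 12.75
position: [568.4, 210.7, 33.1]
tcp_rot: [0.078, -0.133, 0.988, 0.01]
wrist_force: [1.7, 0.9, -2.2]
finger_gap: 28.2
hook [-60.    1.7  12. ] tilt 9.0 yaw 0.267 F [ 1.7  0.9 -2.2] gap 28.2 t 12.75
[569.7 211.2  29. ]
rot [0.    0.088 0.   ] shift [-0.0033  0.0004  0.0216] t 12.75
[570.9 211.5  23.1]
rot [0.  0.2 0. ] shift [-0.0049  0.0004  0.0516] t 12.75
```

View pics/scene8.png

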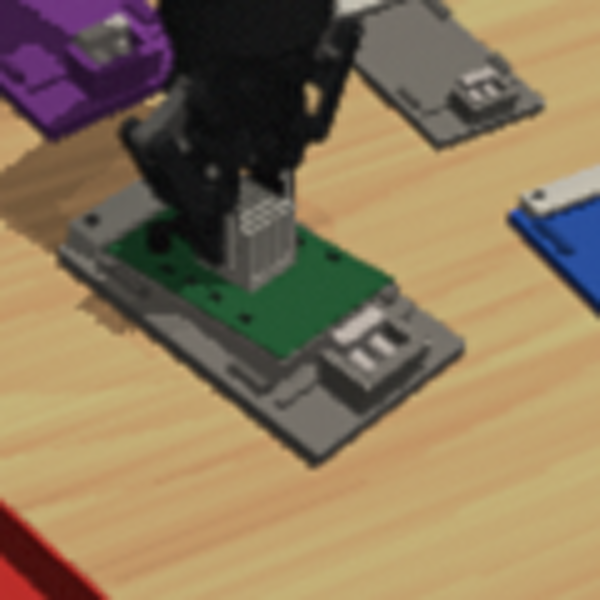

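View pics/top8.png

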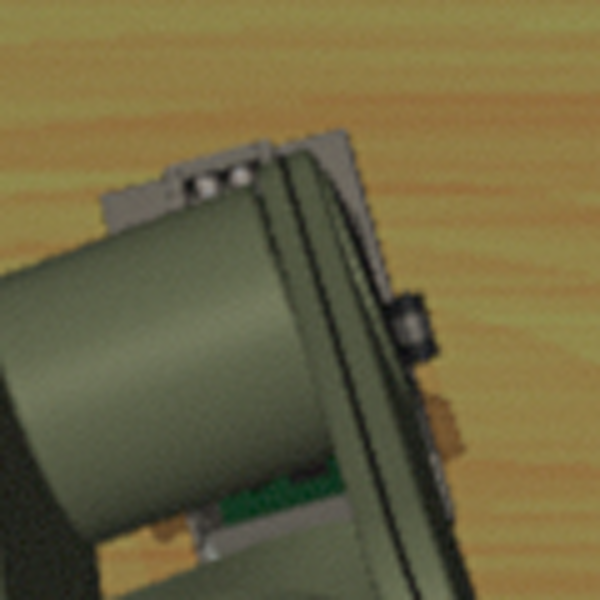

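```bash
python3 -m jog '[[[0,0.015,0,0,0,0.004,255],[0,0.03,0,-0.001,0,0.007,255],[0,0.045,0,-0.002,0,0.011,255],[0,0.06,0,-0.002,0,0.015,255],[0,0.075,0,-0.003,0,0.018,255],[0,0.088,0,-0.003,0,0.021,255],[0,0.088,0,-0.003,0,0.021,255],[0,0.088,0,-0.003,0,0.021,255]]]' 120
python3 - <<'E'
from go import *
where();tgt(2.5,-60,12,1.8);tgt(0,-60,11.5,1.8)
E
```

```text
time: 13.52
position: [569.5, 211.0, 29.0]
tcp_rot: [0.043, -0.133, 0.99, 0.006]
wrist_force: [-1.4, 0.4, 0.7]
finger_gap: 27.8
hook [-60.3   1.7  12. ] tilt 5.0 yaw 0.267 F [-1.4  0.4  0.7] gap 27.8 t 13.52
[570.4 211.3  26.3]
rot [0.    0.055 0.   ] shift [-0.0037  0.0006  0.0136] t 13.52
[570.9 211.5  23.1]
rot [0.   0.11 0.  ] shift [-0.0051  0.0006  0.0298] t 13.52
```

```bash
python3 -m jog '[[[0,0.015,0,-0.001,0,0.004,255],[0,0.03,0,-0.002,0,0.008,255],[0,0.045,0,-0.003,0,0.012,255],[0,0.06,0,-0.003,0,0.015,255],[0,0.075,0,-0.004,0,0.019,255],[0,0.09,0,-0.004,0,0.023,255],[0,0.1,0,-0.005,0,0.027,255],[0,0.11,0,-0.005,0,0.03,255]]]' 120
python3 - <<'E'
from go import *
where();print(r.sense()['wrist_torque'].round(2));tgt(0,-60,11.5,1.8)
for n,(a,b,c,e) in dict(scene=(165,285,290,410)).items():
    p,d=r.grab_frame(n)
    q=cv2.resize(p[a:b,c:e],None,fx=5,fy=5,interpolation=cv2.INTER_CUBIC)[:600];
    cv2.imwrite(f"pics/{n}9.png",q[:,:,::-1])
E
```

```text
time: 14.18
position: [570.5, 211.3, 23.6]
tcp_rot: [-0.001, -0.133, 0.991, -0.0]
wrist_force: [-5.7, -2.3, 10.7]
finger_gap: 28.0
hook [-60.5   1.7  12.1] tilt -0.1 yaw 0.267 F [-5.7 -2.3 10.7] gap 28.0 t 14.18
[-0.29  0.75 -0.02]
[570.9 211.5  23.1]
rot [ 0.    -0.002  0.   ] shift [-0.0022  0.0006  0.0027] t 14.18
```

View pics/scene9.png

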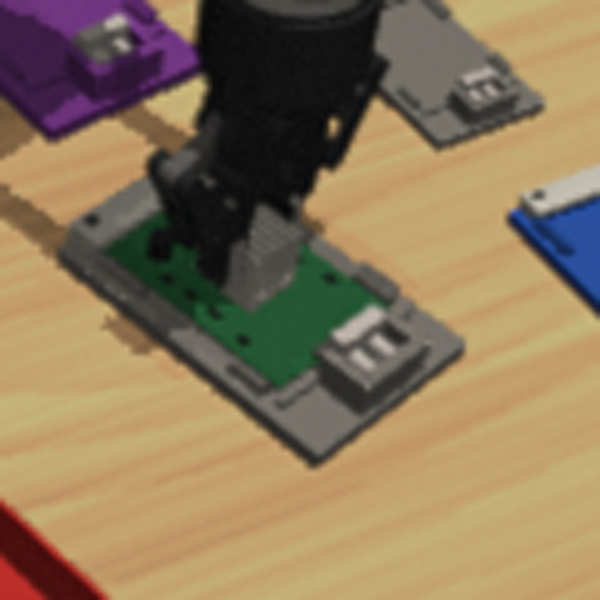

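```bash
python3 -m jog '[[[0,0.01,0,0,0,0.003,255],[0,0.02,0,0,0,0.006,255],[0,0.03,0,0,0,0.009,255],[0,0.04,0,0,0,0.012,255],[0,0.05,0,0,0,0.015,255],[0,0.05,0,0,0,0.015,255],[0,0.05,0,0,0,0.015,255],[0,0.05,0,0,0,0.015,255]]]' 120
python3 - <<'E'
from go import *
where();print(r.sense()['wrist_torque'].round(2))
for n,(a,b,c,e) in dict(scene=(165,285,290,410)).items():
    p,d=r.grab_frame(n)
    q=cv2.resize(p[a:b,c:e],None,fx=5,fy=5,interpolation=cv2.INTER_CUBIC)[:600];
    cv2.imwrite(f"pics/{n}10.png",q[:,:,::-1])
E
```

```text
time: 14.9
position: [570.8, 211.3, 24.6]
tcp_rot: [-0.019, -0.133, 0.991, -0.002]
wrist_force: [-12.7, -4.6, 28.6]
finger_gap: 27.9
hook [-60.5   1.7  15.4] tilt -2.1 yaw 0.267 F [-12.7  -4.6  28.6] gap 27.9 t 14.9
[-0.35  0.9  -0.03]
```

View pics/scene10.png

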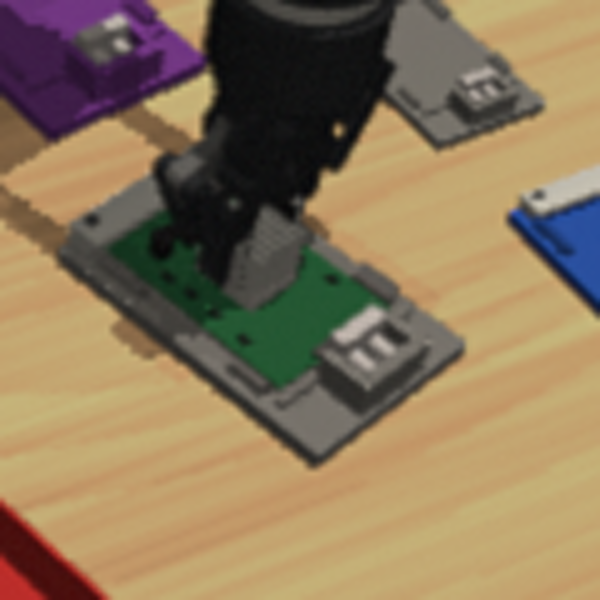

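```bash
python3 -m jog '[[[0,-0.01,0,0,0,-0.003,255],[0,-0.02,0,0.001,0,-0.006,255],[0,-0.03,0,0.002,0,-0.009,255],[0,-0.04,0,0.002,0,-0.012,255],[0,-0.05,0,0.003,0,-0.013,255],[0,-0.05,0,0.003,0,-0.013,255],[0,-0.05,0,0.003,0,-0.013,255],[0,-0.05,0,0.003,0,-0.013,255]]]' 120
python3 - <<'E'
from go import *
where();print(r.sense()['position'],r.sense()['wrist_torque'].round(2))
E
```

```text
time: 15.62
position: [570.9, 211.4, 23.7]
tcp_rot: [0.001, -0.133, 0.991, 0.0]
wrist_force: [-2.6, -1.4, 8.1]
finger_gap: 27.9
hook [-60.    1.7  12. ] tilt 0.1 yaw 0.267 F [-2.6 -1.4  8.1] gap 27.9 t 15.62
[570.89079684 211.3571806   23.66258615] [-0.16  0.52 -0.01]
```

```bash
python3 -m jog '[[[0,0,0,0,0,0,255],[0,0,0,0,0,0,255],[0,0,0,0,0,0,140],[0,0,0,0,0,0,110],[0,0,0,0,0,0,60],[0,0,0,0,0,0,0],[0,0,0,0,0,0,0],[0,0,0,0,0,0,0]]]' 20
python3 -m jog '[[[0,0,0,0,0,-0.05,0],[0,0,0,0,0,-0.15,0],[0,0,0,0,0,-0.25,0],[0,0,0,0,0,-0.4,0],[0,0,0,0,0,-0.6,0],[0,0,0,0,0,-0.8,0],[0,0,0,0.1,0,-0.9,0],[0,0,0,0.2,0,-1,0]]]'
python3 -m jog '[[[0,0,0,0.05,-0.1,0,0],[0,0,0,0.1,-0.25,0,0],[0,0,0,0.15,-0.4,0,0],[0,0,0,0.2,-0.55,0,0],[0,0,0,0.2,-0.7,0,0],[0,0,0,0.2,-0.85,0,0],[0,0,0,0.2,-0.95,0,0],[0,0,0,0.2,-1,0,0]]]'
cat > look.py <<'E'
import sys
from fit import *
k=sys.argv[1]
for n,(a,b,c,e) in dict(scene=(180,260,295,395),top=(125,225,150,240)).items():
    p,d=r.grab_frame(n);np.save(f"pics/{n}{k}p.npy",p);np.save(f"pics/{n}{k}.npy",d);np.save(f"pics/{n}{k}w.npy",cloud(n,d))
    cv2.imwrite(f"pics/{n}{k}.png",cv2.resize(p[a:b,c:e],None,fx=6,fy=6,interpolation=cv2.INTER_CUBIC)[:,:,::-1])
    cv2.imwrite(f"pics/{n}{k}full.png",p[:,:,::-1])
print(r.sense()['wrist_force'])
E
python3 look.py 11
```

```text
time: 16.28
position: [570.6, 211.3, 22.6]
tcp_rot: [0.0, -0.133, 0.991, 0.0]
wrist_force: [-0.2, 0.3, -0.4]
finger_gap: 85.1
time: 16.95
position: [532.5, 200.9, 225.9]
tcp_rot: [0.003, -0.133, 0.991, 0.001]
wrist_force: [-1.0, 0.1, -0.5]
finger_gap: 85.4
time: 17.62
position: [546.5, -5.2, 223.5]
tcp_rot: [0.001, -0.132, 0.991, -0.0]
wrist_force: [0.2, 1.0, -0.1]
finger_gap: 85.3
[ 0.10448029  0.27015728 -1.62133497]
```

View pics/scene11.png

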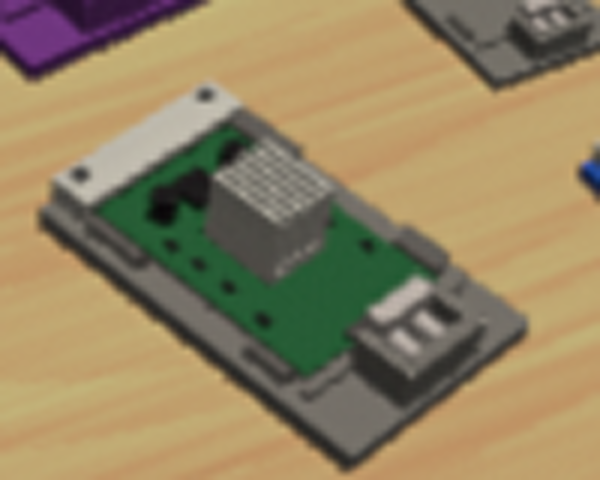

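View pics/top11.png

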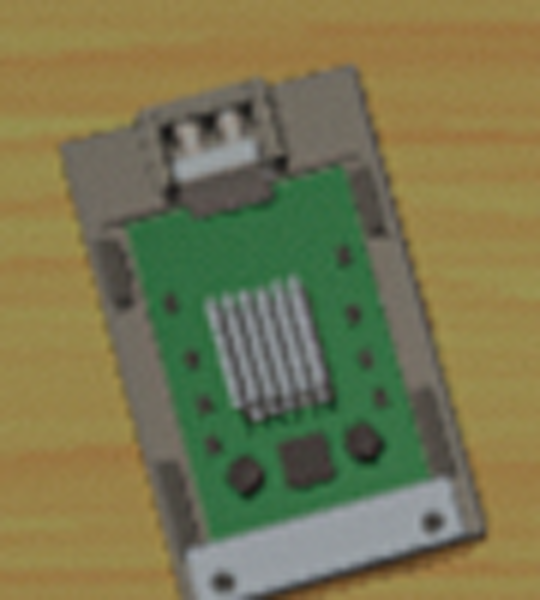

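View pics/top11full.png

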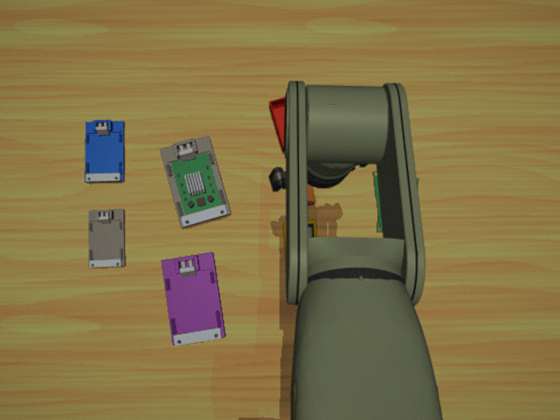

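Run:
```python
from go import *
for n in("top","scene"):
    w=np.load(f"pics/{n}11w.npy");w0=np.load(f"pics/{n}0w.npy")
    def F(w):
        d=w[...,:2]-CAR-[(-1.7 if n=='top' else 1.7),0];c,s=np.cos(CY),np.sin(CY);return c*d[...,0]+s*d[...,1],-s*d[...,0]+c*d[...,1],w[...,2]
    x,y,z=F(w);x0,y0,z0=F(w0)
    for lo,hi in((-50,-42),(-48,-40),(24,32),(32,40),(40,48)):
        m=(x>lo)&(x<hi)&(abs(y)<35)&(abs(y)>16)if lo>0 else (x>lo)&(x<hi)&(abs(y)<36)
        m0=(x0>lo)&(x0<hi)&(abs(y0)<35)
        print(n,lo,hi,np.median(z[m]).round(2),np.median(z0[m0]).round(2),m.sum())
# catch image difference
p=np.load("pics/top11p.npy").astype(int);p0=np.load("pics/top0p.npy").astype(int)
print(np.abs(p-p0).mean(2)[138:156,172:200].mean(), np.abs(p-p0).mean(2)[300:330,170:215].mean())
ps=np.load("pics/scene11p.npy").astype(int);q0=np.load("pics/scene0p.npy").astype(int)
D=np.abs(ps-q0).mean(2);print(D[226:246,356:382].mean(),D[160:185,280:320].mean())
```

```text
top -50 -42 14.94 10.93 145
top -48 -40 14.77 10.94 146
top 24 32 14.97 10.74 68
top 32 40 15.16 10.91 77
top 40 48 14.62 10.81 70
scene -50 -42 15.02 10.05 44
scene -48 -40 15.51 10.23 43
scene 24 32 14.44 10.51 36
scene 32 40 14.52 10.64 43
scene 40 48 14.54 10.62 43
13.162037037037036 12.911111111111111
9.278846153846153 7.2316666666666665
```

View pics/scene11full.png

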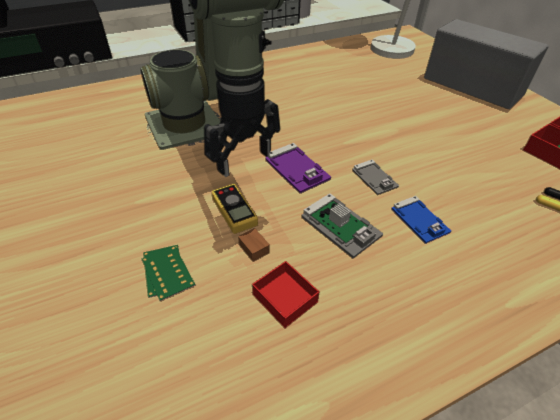

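```bash
python3 -c "
from rig import r
print(r.job_done())"
```

```text
the job is handed in; nothing more can be done
None
```

The power module is seated in the larger grey carrier, with its hook end under the lip and the catch closed over the other end. I handed the job in at about 18 s of the 54 s allowed. I gripped the module by its heat sink and lifted it off the pile. I hooked it in at about 16° of tilt, swung it down and pressed it home.

**Last checks**
- **Flatness:** depth puts the board top about 4 mm above the bare seat near both ends. The top camera read 3.8–4.3 mm and the scene camera 3.8–5.3 mm, with the highest readings at the hook end.
- **Catch:** its front overlaps the board and sits where it was in the first picture.
- **Forces:** the highest wrist force I read was about 32 N, while pressing the catch end down. My readings come only at the end of each move.
- **Other objects:** the meter, wood block, tray and the other carriers look unmoved in the last scene picture. The two bare boards still lie in the pile; I only looked at them and did not re-measure their positions. The gripper is open, clear of everything, at about 220 mm height.

**Disagreements**
- **Camera offset:** the two cameras differed by about 3–4 mm in absolute x, and by up to about 3 mm in the module's sideways position in the gripper. I used the average, and the guides' play covered the difference.
- **Overpress:** my extra press tipped the module about 2° past level, catch end on the seat and hook end lifted under the lip. I levelled it before letting go.

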